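# Close and latch the spare-parts crate

## Task

Close up the wooden spare-parts crate: with the fingertips push its sliding lid fully home, and only then push the steel turn-button round by its peg until it lies straight across the lid at its stop. Push only: do not take the lid's batten or the peg between the fingers, and leave the fittings in the crate and the valve, carton and collar on the bench where they are.

Things in the scene. Friction and masses are not known exactly. Their poses are not given: they have to be found in the camera images.
- crate: Open-topped pine crate fixed to the bench, 240 (its x) x 220 (its y) x 101 mm high. Origin: centre of its underside; z up. Its x axis is the direction in which the lid is pushed shut; its near end (own -x) faces roughly towards the robot, the turn-button sits on its left (own +y) edge. The tops of its two long sides are lips at 101 mm; the lid runs under them.
- lid (a joint): Plywood lid, 240 x 196 x 8 mm, sliding level along the crate's x axis, top face 96 mm above the bench. Value in m: 0 = fully shut against the far wall (a firm stop), growing as the lid stands out of the near end, up to 0.13. Resisted by about 2.5 N of friction; it stays where it is left.
- batten (a point): Centre of the top of the pine batten fixed across the lid, for pushing: 14 mm (crate x) x 140 mm (crate y), standing 22 mm above the lid, so its top is 118 mm above the bench. It moves with the lid; with the lid shut it is 70 mm from the crate's centre towards the near end.
- latch (a joint): Steel turn-button on an upright pivot on the crate's left edge. Value in rad: 0 = its bar points out of the near end (crate -x); negative = swung outwards to the left, as far as -0.7; it grows counter-clockwise seen from above, to 1.571 = straight across the lid (pointing to crate -y) close to the batten on its near side, at a firm stop. Stays where it is left (friction about 0.06 N m).
- latch_pivot (a point): Axis of the turn-button at the height of the bar's top face, 108 mm above the bench; in the crate's frame at x -95, y +101 mm. The bar is 16 mm wide, 6 mm thick and reaches 98 mm from this axis (12 mm the other way).
- latch_peg (a point): Top centre of the round upright peg at the bar's free end, for pushing: 14 mm in diameter, 88 mm from the pivot axis, standing 32 mm above the bar, its top 140 mm above the bench.
- coupling_center (a point): Black round pipe fitting standing loose in the crate near its far end, 52 mm in diameter, 62 mm high, its top 70 mm above the bench, below the lid. This is its centre. Leave alone; three like it, fixed, stand further in under the lid.
- valve_center (a point): Grey flanged valve standing on end on the bench, flanges 84 mm in diameter, 100 mm high, a small handwheel 70 mm out to one side. Point on its axis half-way up. Leave alone.
- carton_center (a point): Small cardboard carton on the bench, 90 x 70 x 60 mm, its centre. Leave alone.
- collar_center (a point): Black pipe collar standing on the bench, 64 mm in diameter, 55 mm high, its centre. Leave alone.

How it is judged:
By the outcome, as a careful person would: the job done as asked, in the order asked, and still so for the second after the job is handed in, with the robot touching nothing.
It also fails if it takes over 48 s, if anything falls off the work surface, if the arm or the gripper's body presses on something with over 40 N, if the wrist force passes 120 N, or if a joint passes its speed limit or range.

## Robot

A 6-joint arm with a two-finger parallel gripper is mounted at the origin on the work surface. World frame = base frame: x ahead of the robot, y to its left, z up, the work surface at z = 0. Lengths are in m, angles in degrees, forces in N, time in s.
With the tool pointing down it reaches from about 0.275 to 0.875 m from the base axis. Payload 12.5 kg.
Tool frame: the origin (TCP) lies between the finger pads; the fingertips stand 8 mm ahead of it and the grasp point (between the pads) lies 11 mm behind it (ctrl.tip_extent is the distance from the TCP to the fingertips, in m); z points along the fingers, y is the line along which they close (so a half turn about z gives the same grasp; the last joint's range is limited). The gripper opens to 85 mm and grips with 20 to 120 N. Pads are 22 mm wide; open, the fingers measure 114 mm over their backs; the gripper's body (76 mm by 85 mm) begins 54 mm behind the grasp point. The pads swing forward as they close: fully open they stand 13 mm farther back than shut.
Start: joints at [58.293, 20.094, 94.641, -0, 65.266, -4.847], TCP at [0.248, 0.491, 0.239] pointing down, gripper open.
Joint ranges: [-157.81, 157.81], [-45, 120.19], [0.68, 151.7], [-89.99, 269.99], [4.06, 180], [-164.3, 164.3]. Speed limits (degrees/s): [127.2, 127.2, 159.86, 180, 180, 180].

## Interface

Orientations are given as a 3x3 rotation matrix whose columns are the frame's x, y, z axes.
In Python, from plant import ctrl gives the robot as it stands.
- The arm moves only by the tool move_arm, never from a script. Its argument "targets" is text: rows parted by semicolons, each of 5 numbers parted by spaces: the closure, from 0 (fully open) to 1 (shut), then the shift along the world's x, y, z in units of 25 mm (1.0 is 25 mm), then the turn about the world's z in units of 10 degrees (1.0 is 10 degrees). A call has 1 to 10 rows; each row is the pose to reach, as a shift and turn from the pose commanded when the call began; what a row does not reach only later rows make up. A row lasts 1/8 s, in which the tool goes at most 62.5 mm and 10.7 degrees, less where a joint would pass 70% of its speed; a pose out of reach is approached as far as the arm can. A call with a gripper value outside its range is refused whole. The fingers move at their own pace and stop on an object; "newtons" is the grip in N (left out, the last holds). Time passes only in rows, so rows that repeat a pose let the fingers close. It gives the time, the measured TCP pose, the force, the opening and the grip force at its end, in the units of the state.
- ctrl.state(): the state, without advancing time (a new reading comes with each control period).
- ctrl.get_image(name): name is "scene" or "side" or "wrist"; returns (picture, depth): 400x640x3 uint8, blue, green, red; 400x640 float32, m along the optical axis (not along the pixel's ray), 0 where there is no reading.
- ctrl.calibration(name): a dict with "camera_matrix" (3x3 intrinsics, pixels), "D" ([k1, k2, p1, p2, k3] as OpenCV has them; the pictures are not rectified), "pose" (4x4, takes a point from camera to world coordinates); the wrist camera has in their place "tool_from_camera" (4x4, takes a point from camera to tool coordinates, whose origin is the TCP and whose axes are the flange's). Camera axes: x right, y up, looking along -z (the intrinsics and any distortion apply to the point x, -y, -z); pixel columns grow to the right and rows downward; lengths in m; the calibration is good to about 2 mm. A picture is of the moment at which its call begins: read the wrist's pose just before it. calibration takes no time and is no camera call.
- ctrl.finish_job(): hands the job in; it is judged then, once.
The state is a dict: "time_s": time; "q": joint angles; "qvel": joint speeds; "tau": joint torques, N m; "position": TCP position; "orientation": TCP orientation; "wrist_force": force on the tool from outside, world axes, zero at the start; "wrist_torque": the same for the moment, N m; "gripper_width": finger opening in m; "gripper_force": force on a finger pad.
Only numpy, scipy, OpenCV 4.12 (cv2) and the standard library are available. Lean on these libraries where they do the work, as an engineer would, in place of code of your own. Each camera call takes 0.05 s, during which the arm holds its last target. There are 200 camera calls.

## Working session

There is one attempt and no reset: what is moved stays moved. The work goes in short steps, Python scripts to look and compute and a tool call to move; the robot and the scene stay as the last step left them, time stands still between calls to the robot, and variables do not carry over. Pictures are saved under pics/ and viewed, at most 10 in all, crops included, and the job is handed in when it is done.

Besides the shell and the picture viewer there is one more tool, called after ">>>" by a JSON object that holds its "name" and its "arguments", one argument or row to a line. move_arm: Moves the arm, as the interface text tells. Its arguments: {"type":"object","properties":{"targets":{"type":"string"},"newtons":{"type":"number"}},"required":["targets"]}

```bash
mkdir -p pics; cat > h.py <<'E'
import numpy as np, cv2
from plant import ctrl
def grab(name):
    s=ctrl.state(); im,d=ctrl.get_image(name); c=ctrl.calibration(name)
    if 'pose' in c: T=np.array(c['pose'])
    else:
        W=np.eye(4);W[:3,:3]=np.array(s['orientation']);W[:3,3]=s['position'];T=W@np.array(c['tool_from_camera'])
    return im,d,np.array(c['camera_matrix']),np.array(c['D'],float),T
def cloud(d,K,D,T):
    v,u=np.mgrid[0:d.shape[0],0:d.shape[1]]
    p=cv2.undistortPoints(np.stack([u,v],-1).reshape(-1,1,2).astype(np.float32),K,D).reshape(-1,2)
    z=d.reshape(-1,1); P=np.hstack([p[:,:1]*z,-p[:,1:]*z,-z])@T[:3,:3].T+T[:3,3]
    P[z[:,0]==0]=np.nan
    return P.reshape(d.shape+(3,))
E
python3 - <<'E'
from h import *
for n in('scene','side'):
    im,d,K,D,T=grab(n); cv2.imwrite(f'pics/{n}0.png',im); np.save(f'{n}0.npy',cloud(d,K,D,T)); print(n,T[:3,3],ctrl.state()['time_s'])
s=ctrl.state();print(s['position'],s['orientation'],s['gripper_width'],ctrl.tip_extent)
E
```

```text
scene [1.0009124  0.20072322 0.87605925] 0.05
side [ 0.50315689 -0.66186809  0.84545456] 0.1
[0.24832697 0.49043249 0.23882012] [[-8.92110832e-01  4.51816331e-01 -5.16641664e-04]
 [ 4.51816621e-01  8.92110410e-01 -8.70465857e-04]
 [ 6.76107168e-05 -1.00997931e-03 -9.99999488e-01]] 0.0857445772894417 0.008
```

View pics/scene0.png

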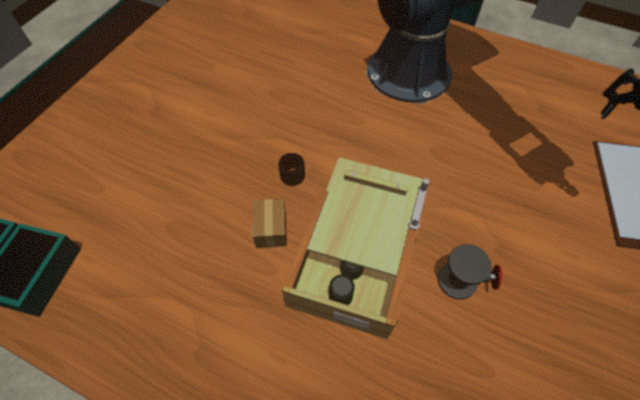

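View pics/side0.png

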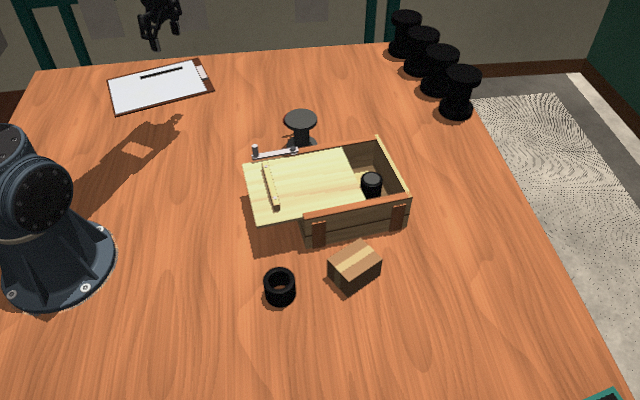

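Scene: batten around (375,183), peg (425,184), pivot (413,224), open far end to the bottom. Side: batten (268,186), peg (254,150), pivot (293,150). The lid stands out and the latch is swung slightly outward. Now measuring.

```bash
python3 - <<'E'
from h import *
for n,pts in(('scene',dict(bat=(375,183),bl=(346,176),br=(405,190),peg=(426,183),piv=(414,224),lidn1=(337,162),lidn2=(424,180),far1=(287,292),far2=(390,325))),('side',dict(bat=(268,186),peg=(254,148),piv=(293,150),valve=(300,120)))):
    P=np.load(n+'0.npy')
    for k,(u,v) in pts.items(): print(n,k,np.nanmedian(P[v-1:v+2,u-1:u+2].reshape(-1,3),0).round(3))
    Q=P[120:340,230:460] if n=='scene' else P[130:250,235:420]
    Q=Q.reshape(-1,3)
    b=Q[(Q[:,2]>.088)&(Q[:,2]<.105)]
    r=cv2.minAreaRect(b[:,:2].astype(np.float32)); print(r)
    lid=Q[(Q[:,2]>.092)&(Q[:,2]<.099)]; print('lid n',len(lid),cv2.minAreaRect(lid[:,:2].astype(np.float32)))
    t=Q[(Q[:,2]>.111)&(Q[:,2]<.122)];print('batten',len(t),np.median(t,0),cv2.minAreaRect(t[:,:2].astype(np.float32)))
    t=Q[(Q[:,2]>.13)&(Q[:,2]<.145)];print('peg',len(t),np.median(t,0),t.std(0))
E
```

```text
scene bat [0.489 0.081 0.116]
scene bl [0.498 0.016 0.114]
scene br [0.479 0.145 0.117]
scene peg [0.459 0.18  0.14 ]
scene piv [0.547 0.19  0.113]
scene lidn1 [ 0.46  -0.022  0.096]
scene lidn2 [0.454 0.174 0.14 ]
scene far1 [0.781 0.022 0.098]
scene far2 [0.754 0.22  0.097]
((0.5936487913131714, 0.14489874243736267), (0.34106338024139404, 0.3220088481903076), 8.040193557739258)
lid n 8581 ((0.5938237905502319, 0.14476001262664795), (0.3408816456794739, 0.3204250931739807), 7.918988227844238)
batten 490 [0.4852748  0.08885247 0.11705947] ((0.5125478506088257, 0.10091875493526459), (0.09675230830907822, 0.17787082493305206), 7.236875534057617)
peg 47 [0.45701148 0.17738112 0.13947618] [0.00389565 0.00369964 0.00342331]
side bat [0.478 0.066 0.116]
side peg [0.453 0.17  0.136]
side piv [0.541 0.182 0.109]
side valve [0.569 0.303 0.099]
((0.5952947735786438, 0.1330634206533432), (0.3382663428783417, 0.30658480525016785), 7.962052345275879)
lid n 6738 ((0.5957278609275818, 0.12996700406074524), (0.3382663428783417, 0.3003316819667816), 7.962052345275879)
batten 340 [0.48175642 0.07658201 0.11611477] ((0.5124284625053406, 0.09945821017026901), (0.09719090163707733, 0.17323526740074158), 10.995696067810059)
peg 34 [0.45460863 0.17257371 0.13753715] [0.00359972 0.00395884 0.00258334]
```

>>> {"name": "move_arm", "arguments": {
  "targets": "1 1 -2 0 0.5;1 2 -4 0 1;1 3 -6 0 1.5;1 3.8 -8 0 2;1 4.6 -10 0 2.5;1 5.4 -12 0 3;1 6.2 -14 0 3.5;1 7 -16 0 3.5;1 7.6 -16.9 0 3.5;1 7.6 -16.9 0 3.5",
  "newtons": 40
}}

```text
time_s: 1.35
position: [0.4389, 0.0669, 0.2391]
orientation: [[-0.99, -0.139, -0.0], [-0.139, 0.99, -0.0], [0.0, -0.0, -1.0]]
wrist_force: [-0.2, -0.3, 0.5]
gripper_width: -0.0001
gripper_force: 0.0
```

```bash
python3 - <<'E'
from h import *
s=ctrl.state();print(s['position'],np.array(s['orientation']).round(3),s['gripper_width'],s['wrist_force'])
im,d,K,D,T=grab('wrist'); cv2.imwrite('pics/w1.png',im); np.save('w1.npy',cloud(d,K,D,T))
E
```

```text
[0.43892159 0.06691484 0.23906164] [[-0.99  -0.139 -0.   ]
 [-0.139  0.99  -0.   ]
 [ 0.    -0.    -1.   ]] -0.00014362720139356023 [-0.16916296 -0.30409451  0.45926835]
```

View pics/w1.png

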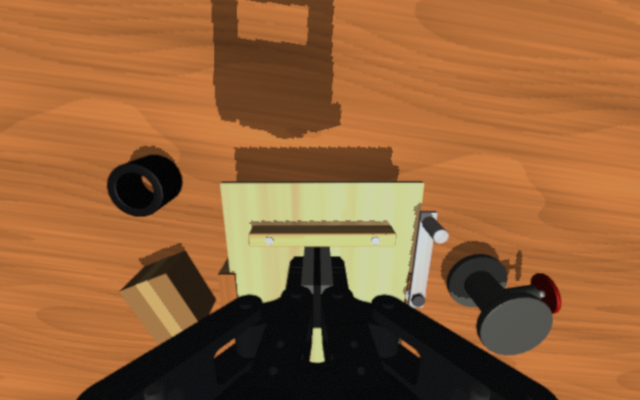

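Wrist view (robot side up): batten top at about (322,240), lid near edge at row 182, peg top (440,237), pivot (418,300).

```bash
python3 - <<'E'
from h import *
P=np.load('w1.npy')
for k,(u,v) in dict(bl=(252,240),bm=(322,240),br=(393,240),l1=(224,184),l2=(421,184),peg=(440,237),piv=(418,299),lip=(409,250)).items(): print(k,np.nanmedian(P[v-1:v+2,u-1:u+2].reshape(-1,3),0).round(4))
Q=P[160:310,200:460].reshape(-1,3)
t=Q[(Q[:,2]>.113)&(Q[:,2]<.123)&(Q[:,1]<.16)&(Q[:,0]>.46)&(Q[:,0]<.52)];print('bat',len(t),t.mean(0),cv2.minAreaRect(t[:,:2].astype(np.float32)))
t=Q[(Q[:,2]>.134)&(Q[:,2]<.146)&(Q[:,1]>.14)];print('peg',len(t),t.mean(0),cv2.minAreaRect(t[:,:2].astype(np.float32)))
t=Q[(Q[:,2]>.104)&(Q[:,2]<.116)&(Q[:,1]>.155)];print('bar',len(t),t.mean(0),cv2.minAreaRect(t[:,:2].astype(np.float32)))
t=Q[(Q[:,2]>.093)&(Q[:,2]<.0985)&(Q[:,1]<.175)];print('lid',len(t),cv2.minAreaRect(t[:,:2].astype(np.float32)))
E
```

```text
bl [0.4934 0.0125 0.1187]
bm [0.4843 0.078  0.1185]
br [0.4749 0.1445 0.1185]
l1 [ 0.449  -0.0219  0.0968]
l2 [0.4226 0.1654 0.0964]
peg [0.4558 0.1759 0.141 ]
piv [0.5393 0.1868 0.114 ]
lip [0.494  0.1712 0.0965]
bat 2179 [0.48266365 0.07675907 0.11801915] ((0.48343273997306824, 0.0774950310587883), (0.01482182927429676, 0.13994169235229492), 8.6974458694458)
peg 237 [0.45433388 0.17551076 0.13985062] ((0.45503440499305725, 0.17596539855003357), (0.013502299785614014, 0.013436241075396538), 77.0300521850586)
bar 1492 [0.49953908 0.18103404 0.1092391 ] ((0.49954572319984436, 0.18155020475387573), (0.10964695364236832, 0.018090324476361275), 7.3717217445373535)
lid 15735 ((0.503227174282074, 0.07485010474920273), (0.13789835572242737, 0.20734627544879913), 8.073952674865723)
```

>>> {"name": "move_arm", "arguments": {
  "targets": "1 0.4 0.2 -1.5 0;1 0.4 0.2 -3 0;1 0.4 0.2 -4.2 0;1 0.4 0.2 -4.8 0;1 0.4 0.2 -5.1 0;1 0.4 0.2 -5.1 0;1 0.8 0.26 -5.1 0;1 1.2 0.31 -5.1 0;1 1.6 0.37 -5.1 0;1 1.6 0.37 -5.1 0"
}}

```text
time_s: 2.65
position: [0.4794, 0.0775, 0.1119]
orientation: [[-0.99, -0.142, 0.001], [-0.142, 0.99, 0.0], [-0.001, -0.0, -1.0]]
wrist_force: [-1.0, -0.5, -0.2]
gripper_width: -0.0001
gripper_force: 0.0
```

>>> {"name": "move_arm", "arguments": {
  "targets": "1 0.4 0.06 0 0;1 0.8 0.11 0 0;1 1.2 0.17 0 0;1 1.6 0.22 0 0;1 2 0.28 0 0;1 2.4 0.34 0 0;1 2.7 0.38 0 0;1 2.9 0.41 0 0;1 3 0.42 0 0;1 3 0.42 0 0"
}}

```text
time_s: 3.9
position: [0.554, 0.0879, 0.112]
orientation: [[-0.99, -0.142, 0.001], [-0.142, 0.99, -0.0], [-0.001, -0.0, -1.0]]
wrist_force: [0.1, 0.0, 0.8]
gripper_width: 0.0005
gripper_force: 0.1
```

>>> {"name": "move_arm", "arguments": {
  "targets": "1 0.1 0.014 0 0;1 0.2 0.03 0 0;1 0.3 0.04 0 0;1 0.3 0.04 0 0"
}}

```text
time_s: 4.4
position: [0.5615, 0.089, 0.1119]
orientation: [[-0.99, -0.142, 0.001], [-0.142, 0.99, 0.0], [-0.001, 0.0, -1.0]]
wrist_force: [0.5, 0.0, 0.4]
gripper_width: -0.0003
gripper_force: 0.0
```

>>> {"name": "move_arm", "arguments": {
  "targets": "1 0.1 0.014 0 0;1 0.2 0.03 0 0;1 0.3 0.04 0 0"
}}

```text
time_s: 4.78
position: [0.5626, 0.0892, 0.1115]
orientation: [[-0.99, -0.142, -0.016], [-0.142, 0.99, -0.002], [0.016, 0.0, -1.0]]
wrist_force: [-46.9, -8.4, 35.9]
gripper_width: 0.0002
gripper_force: 23.6
```

```bash
python3 - <<'E'
from h import *
s=ctrl.state();print(s['position'],s['wrist_force'])
im,d,K,D,T=grab('wrist'); cv2.imwrite('pics/w2.png',im); P=cloud(d,K,D,T)
im2,d,K,D,T=grab('side');cv2.imwrite('pics/s2.png',np.hstack([cv2.resize(im[150:,150:550],(400,250)),cv2.resize(im2[100:260,220:420],(400,320))[:250]]))
P=cloud(d,K,D,T)[130:250,235:420].reshape(-1,3)
t=P[(P[:,2]>.108)&(P[:,2]<.125)&(P[:,1]<.165)]
C=np.array([.6505,.1005]);a=np.radians(8.1);R=np.array([[np.cos(a),-np.sin(a)],[np.sin(a),np.cos(a)]])
q=(t[:,:2]-C)@R
print(len(q)); print(np.c_[q,t[:,2]][::max(1,len(q)//40)].round(3))
E
```

```text
[0.56258034 0.08918636 0.11149383] [-46.89934999  -8.38461029  35.94620183]
233
[[-0.101  0.008  0.124]
 [-0.073  0.001  0.116]
 [-0.08  -0.007  0.122]
 [-0.068 -0.005  0.118]
 [-0.076 -0.003  0.114]
 [-0.066 -0.007  0.116]
 [-0.086 -0.013  0.124]
 [-0.073 -0.009  0.117]
 [-0.1   -0.007  0.118]
 [-0.091 -0.015  0.124]
 [-0.077 -0.013  0.118]
 [-0.065 -0.013  0.115]
 [-0.095 -0.014  0.121]
 [-0.084 -0.016  0.12 ]
 [-0.073 -0.016  0.118]
 [-0.097 -0.004  0.109]
 [-0.088 -0.012  0.114]
 [-0.076 -0.018  0.117]
 [-0.1   -0.006  0.109]
 [-0.09  -0.011  0.111]
 [-0.078 -0.019  0.116]
 [-0.068 -0.022  0.115]
 [-0.077 -0.024  0.117]
 [-0.067 -0.027  0.117]
 [-0.07  -0.029  0.116]
 [-0.072 -0.029  0.114]
 [-0.078 -0.033  0.117]
 [-0.066 -0.032  0.113]
 [-0.072 -0.036  0.115]
 [-0.079 -0.039  0.116]
 [-0.069 -0.041  0.115]
 [-0.074 -0.044  0.117]
 [-0.077 -0.047  0.118]
 [-0.066 -0.048  0.116]
 [-0.071 -0.05   0.116]
 [-0.076 -0.053  0.118]
 [-0.066 -0.054  0.116]
 [-0.073 -0.056  0.116]
 [-0.077 -0.057  0.116]
 [-0.067 -0.06   0.116]
 [-0.072 -0.062  0.115]
 [-0.075 -0.065  0.116]
 [-0.079 -0.065  0.115]
 [-0.069 -0.068  0.115]
 [-0.074 -0.069  0.114]
 [-0.076 -0.069  0.112]
 [-0.077 -0.071  0.111]]
```

View pics/s2.png

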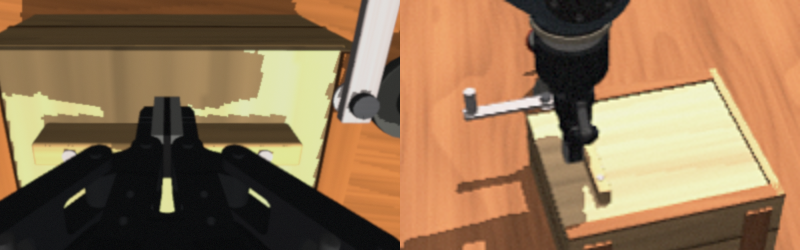

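The lid is at its firm stop (47 N, batten at crate x ≈ -72 mm). In the picture the gap at the far end is closed and the latch bar has not moved. Backing off and going to the outer side of the peg.

>>> {"name": "move_arm", "arguments": {
  "targets": "1 -0.5 -0.07 0 0;1 -1 -0.14 0.5 0;1 -1 -0.14 2 0;1 -1 -0.14 4 -1;1 -1.8 0.5 4 -2;1 -2.4 1.5 4 -3;1 -3 2.5 4 -4;1 -3.6 3.5 4 -5;1 -4.2 4.5 4 -6;1 -4.7 5 4 -7"
}}

```text
time_s: 6.12
position: [0.4506, 0.2161, 0.2119]
orientation: [[-0.467, 0.884, 0.001], [0.884, 0.467, 0.001], [-0.0, 0.001, -1.0]]
wrist_force: [1.0, 0.2, -0.7]
gripper_width: 0.0001
gripper_force: 0.0
```

>>> {"name": "move_arm", "arguments": {
  "targets": "1 0 0 0 -1;1 0 0 0 -2;1 0 0 -1.2 -2;1 0 0 -2.4 -2;1 0 0 -3.1 -2;1 0 0 -3.4 -2;1 0 0 -3.4 -2"
}}

```text
time_s: 7.0
position: [0.4511, 0.215, 0.1269]
orientation: [[-0.142, 0.99, 0.0], [0.99, 0.142, 0.0], [0.0, 0.0, -1.0]]
wrist_force: [-0.3, -0.2, -0.3]
gripper_width: -0.0001
gripper_force: 0.0
```

```bash
python3 - <<'E'
from h import *
s=ctrl.state();p=np.array(s['position']);print(p,s['wrist_force'],np.array(s['orientation'])[:2,0],s['q'])
piv=np.array([.5422,.1871])
for gap in(.018,):
  for th in list(range(0,91,10))+[94]:
    f=np.radians(188.1+th);u=np.array([np.cos(f),np.sin(f)]);t=np.array([-u[1],u[0]])
    g=piv+.088*u-gap*t; print(th,((g-p[:2])/.025).round(2))
im,d,K,D,T=grab('side');cv2.imwrite('pics/s3.png',cv2.resize(im[80:260,180:440],(780,540)))
E
```

```text
[0.45111304 0.21499684 0.12686605] [-0.29767607 -0.22234951 -0.25579617] [-0.14159925  0.98992406] [2.01419941e+01 2.38148397e+01 1.07716642e+02 2.46178626e-03
 4.84581373e+01 1.19999633e+01]
0 [ 0.06 -0.9 ]
10 [ 0.07 -1.53]
20 [ 0.2  -2.14]
30 [ 0.43 -2.72]
40 [ 0.76 -3.26]
50 [ 1.17 -3.72]
60 [ 1.66 -4.11]
70 [ 2.21 -4.41]
80 [ 2.81 -4.61]
90 [ 3.43 -4.7 ]
94 [ 3.68 -4.71]
```

View pics/s3.png

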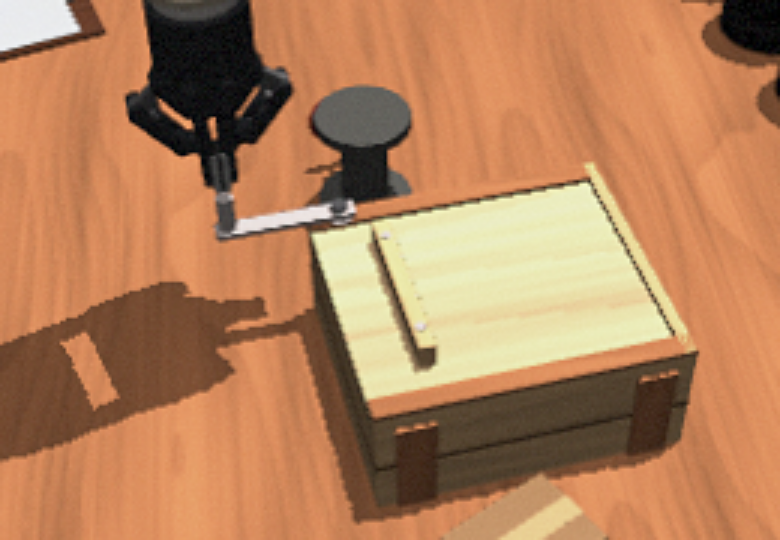

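The picture shows the lid shut against the far wall (590–690, 180–340) and the fingers behind the peg at (225,210). Pushing the peg round.

>>> {"name": "move_arm", "arguments": {
  "targets": "1 0.05 -0.5 0 0;1 0.06 -0.9 0 0;1 0.07 -1.22 0 0.5;1 0.07 -1.53 0 1;1 0.13 -1.84 0 1.5;1 0.2 -2.14 0 2;1 0.31 -2.43 0 2.5;1 0.43 -2.72 0 3;1 0.6 -2.99 0 3.5;1 0.76 -3.26 0 4"
}}

```text
time_s: 8.3
position: [0.4701, 0.1326, 0.1271]
orientation: [[-0.746, 0.666, 0.0], [0.666, 0.746, 0.0], [-0.0, 0.0, -1.0]]
wrist_force: [-1.0, 0.5, 0.5]
gripper_width: -0.0003
gripper_force: 0.5
```

>>> {"name": "move_arm", "arguments": {
  "targets": "1 0.2 -0.23 0 0.5;1 0.41 -0.46 0 1;1 0.65 -0.66 0 1.5;1 0.9 -0.85 0 2;1 1.17 -1.01 0 2.5;1 1.45 -1.15 0 3;1 1.75 -1.26 0 3.5;1 2.05 -1.35 0 4;1 2.35 -1.4 0 4.5;1 2.35 -1.4 0 4.5"
}}

```text
time_s: 9.55
position: [0.5289, 0.0977, 0.127]
orientation: [[-0.999, -0.053, 0.0], [-0.053, 0.999, 0.0], [-0.0, -0.0, -1.0]]
wrist_force: [0.4, -0.3, 0.6]
gripper_width: 0.0
gripper_force: 0.0
```

```bash
python3 - <<'E'
from h import *
s=ctrl.state();print(s['position'],s['wrist_force'])
im,d,K,D,T=grab('side');cv2.imwrite('pics/s4.png',cv2.resize(im[80:260,180:440],(780,540)))
E
```

```text
[0.52893574 0.09771283 0.12698479] [ 0.41961691 -0.29737914  0.55450153]
```

View pics/s4.png

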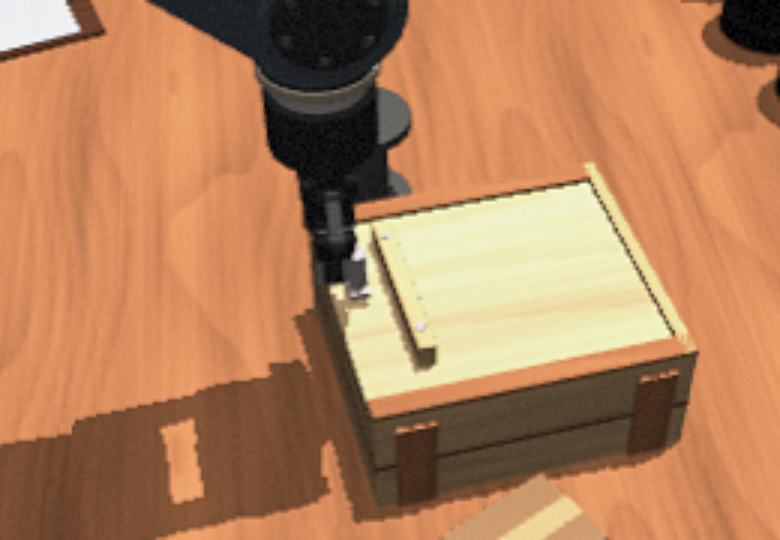

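The bar is nearly across, with the peg at (355,270) in front of the fingers. Last few mm to the stop.

>>> {"name": "move_arm", "arguments": {
  "targets": "1 0.1 0 0 0.3;1 0.2 0.01 0 0.5;1 0.3 0.01 0 0.5;1 0.36 0.02 0 0.5;1 0.42 0.03 0 0.5"
}}

```text
time_s: 10.22
position: [0.5364, 0.0987, 0.1265]
orientation: [[-0.99, -0.14, -0.008], [-0.14, 0.99, -0.001], [0.008, -0.0, -1.0]]
wrist_force: [-21.1, -6.0, 14.8]
gripper_width: 0.0003
gripper_force: 11.2
```

The contact came at the predicted stop (TCP x 0.536, 21 N). Retreating and checking.

>>> {"name": "move_arm", "arguments": {
  "targets": "1 0.04 0.01 0 0;1 0.04 0.01 0 0;1 -0.5 -0.07 0 0;1 -1.2 -0.17 0 0;1 -2 -0.28 1 0;1 -3 -0.4 3 0;1 -4.5 -0.5 5 0;1 -6 -0.5 6 0;1 -6 -0.5 6 0"
}}

```text
time_s: 11.35
position: [0.3884, 0.0868, 0.2787]
orientation: [[-0.99, -0.141, 0.005], [-0.141, 0.99, 0.001], [-0.005, -0.0, -1.0]]
wrist_force: [0.7, -0.3, -1.0]
gripper_width: -0.0004
gripper_force: 0.0
```

```bash
python3 - <<'E'
from h import *
s=ctrl.state();print(s['position'],s['wrist_force'],s['time_s'])
im,d,K,D,T=grab('wrist');P=cloud(d,K,D,T)
im2,d2,K2,D2,T2=grab('side');P2=cloud(d2,K2,D2,T2)
cv2.imwrite('pics/f.png',np.vstack([cv2.resize(im,(480,300)),cv2.resize(im2[80:260,180:440],(480,300))]))
C=np.array([.6505,.1005]);a=np.radians(8.1);R=np.array([[np.cos(a),-np.sin(a)],[np.sin(a),np.cos(a)]])
for n,Q in(('wrist',P),('side',P2)):
    q=Q.reshape(-1,3).copy();q[:,:2]=(q[:,:2]-C)@R
    q=q[(abs(q[:,0]+.08)<.05)&(abs(q[:,1])<.13)]
    f=lambda lo,hi,m=lambda q:q[:,0]>-9:(lambda t:(len(t),t.mean(0).round(4),cv2.minAreaRect(t[:,:2].astype(np.float32))) if len(t)>3 else len(t))(q[(q[:,2]>lo)&(q[:,2]<hi)&m(q)])
    print(n,'peg',f(.134,.146)); print('bat',f(.114,.122,lambda q:(q[:,0]>-.085)&(abs(q[:,1])<.075)));print('bar',f(.104,.113,lambda q:(q[:,0]<-.083)))
E
```

```text
[0.38844569 0.08681063 0.27867201] [ 0.68415101 -0.3065373  -0.95979635] 11.35
wrist peg 3
bat (44, array([-0.0682,  0.0232,  0.1186]), ((-0.06807072460651398, 0.022893741726875305), (0.0086872773244977, 0.01003165915608406), 89.71173858642578))
bar 1
side peg (28, array([-0.098 ,  0.0122,  0.138 ]), ((-0.09874525666236877, 0.013006779365241528), (0.012099934741854668, 0.013957184739410877), 14.278332710266113))
bat (265, array([-0.0728, -0.0042,  0.1163]), ((-0.0725206658244133, 0.0007019117474555969), (0.014297953806817532, 0.1390165537595749), 0.06889521330595016))
bar (177, array([-0.0989,  0.0609,  0.1073]), ((-0.09759004414081573, 0.05784483999013901), (0.016114933416247368, 0.1113705113530159), 0.17742504179477692))
```

View pics/f.png

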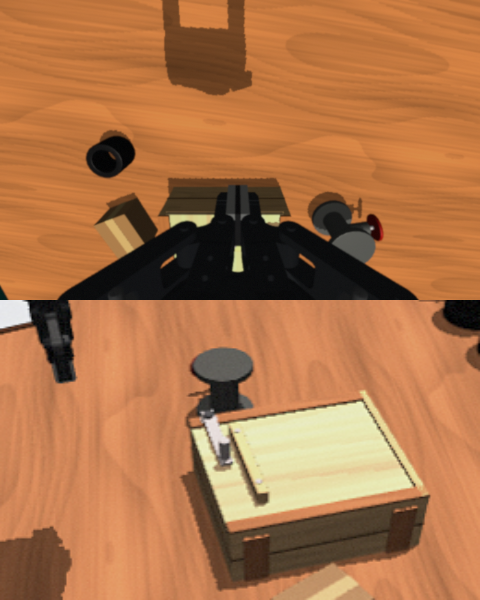

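The lid is shut and the bar lies across it, parallel to the batten to about 0.1°, with the peg at (225,450). The bystanders look untouched, so I'm handing in.

```bash
python3 -c "
from plant import ctrl
print(ctrl.finish_job())"
```

```text
the job is handed in; nothing more can be done
None
```

The lid was pushed home to its stop first, then the turn-button was pushed round by its peg to its stop straight across the lid; the job was handed in at about 11.5 s, with the other items looking undisturbed in the last picture and no verdict shown.

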